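Check the lid switch of a donated vacuum packer

TASK

Check by feel the lid switch of the opened vacuum packer. First make the packer safe: lift the hood of the grey isolator box, throw the toggle beneath it over to its other side (off) and lower the hood fully again. Then reach in under the raised lid and press the roller of the lid switch gently down just until it clicks, hold it there for about a second without pushing it on into overtravel, and let it come right up again; do not knock the lid and leave everything else on the table where it is.

Things in the scene. Friction and masses are not known exactly. Their poses are not given: they have to be found in the camera images.
- packer: Steel chamber vacuum packer, 380 deep (x) x 360 wide (y) x 165 mm high, fixed on the table. Origin: centre of its underside; +x points from its front (control panel) to its rear (lid hinge). Behind the rubber-edged chamber, at x 48 to 165, y -145 to 145 mm, an open service bay 68 mm deep (its cover is off) holds the lid switch. Rims level at z = 165 mm.
- lid (a joint): Hinge angle of the packer's clear lid with aluminium frame, rad: 0 closed, about 1.0 now (raised, stiff hinge). Hinge line along the packer's y at x 178, z 179 mm. The lid, 360 long x 330 mm wide, leans forward over the bay, so there is no room straight above the switch: come in from the packer's front side, tool pointing down and rearward, about 30 to 45 degrees from vertical.
- lid_edge (a point): Middle of the raised lid's free edge, on its underside, 360 mm from the hinge line.
- switch: Steel bracket of the lid switch on the bay's floor. Origin: centre of its foot, at x 95, y -10, z 97 mm in the packer's frame, axes parallel to the packer's. It carries the black microswitch (64 x 26 x 34 mm, white plunger on top), which sits up to 9 mm higher or lower in its slots from one time to the next, so that the click comes sooner or later in the lever's travel.
- roller_mid (a point): Centre of the switch's roller: grey, 20 mm diameter, 16 mm long, axis along the packer's x, turning freely at the end of the lever. With the lever up it is at x 95, y 27, z 164 mm in the packer's frame, its top 9 mm above the rims, 83 mm in front of the lid's hinge line. Moves with the lever.
- lever_pivot (a point): Pivot of the switch's steel lever (14 mm wide), 78 mm from the roller's centre towards the packer's -y. Free, the lever rises 10 degrees towards the roller; pressed straight down, the roller gives a light 0.5 to 0.7 N until the lever meets the plunger, after 1 to 18 mm (different each time, not given).
- lever (a joint): Angle of the switch's lever, rad: 0 free (up), grows as the roller goes down (0.01 rad = 0.8 mm); springs back. From meeting the plunger the force rises within 2.5 mm to a peak of 5 to 6 N, then drops to about 2.5 N within 3 mm more: that drop is the click. Then it climbs again: 6 N some 2.5 mm on, 9 N where overtravel begins, 4.5 mm of roller travel beyond the middle of the drop.
- isolator: Grey weatherproof isolator box lying on its back, fixed: 130 (x) x 190 (y) x 70 mm high, on a flange 150 x 210 x 8 mm. Origin: centre of its underside; +x points from the hood's lip side to its hinge side. On top, along y: a round black socket outlet (centre y = -62 mm, 6 mm high) and the hood over the toggle (centre y = +30 mm).
- hood (a joint): Angle of the isolator's hood, rad: 0 shut, 1.57 upright, stop at 1.85. A hollow grey cover open below, 120 long from the hinge x 110 wide x 60 mm high, with a thumb lip. Stiff hinge: it stays where it is left; about 1 N at the lip moves it. Past 1.2 rad it is clear of the toggle.
- hood_hinge (a point): Middle of the hood's hinge axis, at x 58, y 30, z 70.5 mm in the isolator's frame; the axis runs along the isolator's y.
- hood_lip (a point): Middle of the front edge of the hood's thumb lip, 152 mm from the hinge axis; the lip is 70 mm wide, 7 mm thick, and stands out 32 mm from the foot of the hood's front wall, 29 mm beyond the box. Shut, its underside is 70 mm above the table, with free space beneath. Moves with the hood.
- toggle_tip (a point): Centre of the 15 mm steel ball on the toggle under the hood, 44 mm from the toggle's pivot (x 0, y 30, z 70 mm in the isolator's frame). Moves with the toggle.
- toggle (a joint): Angle of the toggle, rad: 0 on (leaning 0.4 rad towards the isolator's +y, away from the socket, as it starts), 0.8 off (leaning as far towards the socket). It snaps over the centre; a sideways push of a few N at the ball throws it.
- cover: The bay's cover: steel plate 290 x 110 mm, 14 mm high, lying loose on the table; leave it. Origin: centre of its underside.
- driver: Black-handled screwdriver 200 mm long lying on the table; leave it. Origin at its middle, underneath.
- mug: White mug, 82 mm diameter, 95 mm high; leave it. Origin: centre of its underside.
- vase: White vase, 92 mm diameter, 205 mm high; leave it. Origin: centre of its underside.
- trophy: Brass trophy cup, 92 mm diameter, 170 mm high; leave it. Origin: centre of its underside.
- bottle: Green bottle, 68 mm diameter, 250 mm high; leave it. Origin: centre of its underside.
- jar: Glass jar, 70 mm diameter, 85 mm high; leave it. Origin: centre of its underside.

How it is judged:
By the outcome, as a careful person would: the job done as asked, in the order asked, and still so for the second after the job is handed in, with the robot touching nothing.
It also fails if it takes over 70 s, if anything falls off the work surface, if the arm or the gripper's body presses on something with over 40 N, if the wrist force passes 120 N, or if a joint passes its speed limit or range.

ROBOT

A 6-joint arm with a two-finger parallel gripper is mounted at the origin on the work surface. World frame = base frame: x ahead of the robot, y to its left, z up, the work surface at z = 0. Lengths are in m, angles in rad, forces in N, time in s.
With the tool pointing down it reaches from about 0.2 to 0.875 m from the base axis. Payload 3.4 kg.
Tool frame: the origin (TCP) lies between the finger pads, 19 mm behind the fingertips; this is the grasp point; z points along the fingers, y is the line along which they close (so a half turn about z gives the same grasp; the last joint's range is limited). The gripper opens to 94 mm and grips with 3 to 60 N. Pads are 16 mm wide; open, the fingers measure 119 mm over their backs; the gripper's body (75 mm by 177 mm) begins 78 mm behind the grasp point.
Start: joints at [-1.322, 0.276, 1.505, -0, 1.361, -0.121], TCP at [0.208, -0.536, 0.224] pointing down, gripper open.
Joint ranges: [-2.89, 2.89], [-0.75, 2.08], [0.22, 2.7], [-1.18, 4.32], [0.11, 2.71], [-2.7, 2.7]. Speed limits (rad/s): [2.57, 2.57, 3.14, 3.14, 3.14, 3.14].

INTERFACE

Orientations are given as a unit quaternion [w, x, y, z].
In Python, from plant import r, gripper_to, inverse_kinematics, vision, models, telemetry gives the robot as it stands. Calls block until the motion is done:
- r.move_to(position, orientation): joint-space move of the TCP to a pose.
- r.move_l(position, rot=None, vel=0.15, guard=None): straight line of the TCP; rot=None keeps the orientation; vel is the mean speed in m/s. With guard (N) it stops when the force on the tool has changed by that much, and returns True; else False.
- r.movej(angles): joint-space move.
- gripper_to(opening, f_grip=None): finger opening in m; f_grip is the grip in N (None keeps the last); returns when the fingers have stopped.
- r.hold(seconds).
- inverse_kinematics(position, orientation): joint angles nearest the present ones, or None.
- vision.snapshot(name): name is "scene" or "top" or "wrist"; returns the picture (400x640x3 uint8, red, green, blue); there is no depth.
- vision.get_calibration(name): a dict with "fx", "fy", "cx", "cy" (pixels), "position" and "orientation" of the camera in the world. Camera axes: x right, y down, z forward; pixel columns grow to the right and rows downward; lengths in m; the calibration is good to about 2 mm. A picture is of the moment at which its call begins: read the wrist's pose just before it. get_calibration takes no time and is no camera call; for the wrist camera it gives the pose at the moment of the call.
A pose or a line that the arm cannot do raises r.PlanningError and nothing moves.
- r.sign_off(): hands the job in; it is judged then, once.
Trained networks look in the newest picture that a camera, given by its name, has taken for a name from the list of things; names that differ only in an ending like _2 or _b are one class to them, and where a whole thing is asked for, a point or a joint stands for the part that bears it (a point fixed in the world has none). Each returns a list of dicts, best first, with "score" (0 to 1); they miss things now and then, are a little off and sometimes report something else, mostly with a low value. They report only what shows in the picture. A call takes as long as a camera call.
- models.boxes_of(thing, camera): "at" ([x, y, z] in m, in world coordinates, good to about 4 mm: the middle of the surface that is visible of it).
- models.regions_of(thing, camera): "pixels" (400x640 bool, what is visible of it).
- models.mark_of(thing, camera): "at" ([x, y, z] in m, in world coordinates, good to about 4 mm: a listed point, or the origin of a listed thing).
Readings, each from a call of its own:
- telemetry.current_t(): time.
- telemetry.current_joints(): joint angles.
- telemetry.current_dq(): joint speeds.
- telemetry.current_joint_efforts(): joint torques, N m.
- telemetry.current_ee_pos(): TCP position.
- telemetry.current_tool_rot(): TCP orientation.
- telemetry.current_wrist_force(): force on the tool from outside, world axes, zero at the start.
- telemetry.current_torque(): the same for the moment, N m.
- telemetry.current_opening(): finger opening in m.
- telemetry.current_finger_force(): force on a finger pad.
Only numpy, scipy, OpenCV 4.12 (cv2) and the standard library are available. Lean on these libraries where they do the work, as an engineer would, in place of code of your own. Each camera call takes 0.05 s, during which the arm holds its last target. There are 200 camera calls.

## Working session

There is one attempt and no reset: what is moved stays moved. The work goes in short steps, each a Python script; the robot and the scene stay as the last script left them, time stands still between calls to the robot, and variables do not carry over. Pictures are saved under pics/ and viewed, at most 10 in all, crops included, and the job is handed in when it is done.

```bash
ls; mkdir -p pics
cat > m.py <<'E'
import numpy as np
from plant import r, gripper_to, inverse_kinematics, vision, models, telemetry
E
python3 - <<'E'
from m import *
import cv2
ims=[]
for c in ("scene","top"):
    im=vision.snapshot(c); ims.append(im)
    print(c,vision.get_calibration(c))
    for t in ["packer","switch","roller_mid","lever_pivot","lid_edge","isolator","hood_hinge","hood_lip","cover","driver","mug","vase","trophy","bottle","jar"]:
        try:
            o=models.mark_of(t,c); print(t,[(np.round(d["at"],3).tolist(),round(d["score"],2)) for d in o[:2]])
        except Exception as e: print(t,e)
    cv2.imwrite(f"pics/{c}.png",im[:,:,::-1])
print(telemetry.current_t(), telemetry.current_tool_rot())
E
```

```text
pics
scene {'fx': 391.30070202642196, 'fy': 391.30070202642196, 'cx': 320.4050222408247, 'cy': 189.01352244126528, 'position': array([ 1.45090557, -0.65037914,  1.03394814]), 'orientation': array([-0.36929412,  0.79180089,  0.44059393, -0.20627699])}
packer [([0.556, 0.237, 0.003], 0.67)]
switch [([0.496, -0.614, -0.001], 0.62), ([0.562, 0.331, 0.096], 0.52)]
roller_mid [([0.525, 0.327, 0.16], 0.65)]
lever_pivot [([0.6, 0.329, 0.148], 0.66), ([0.739, -0.236, -0.001], 0.23)]
lid_edge [([0.56, 0.237, 0.493], 0.76), ([0.562, 0.333, 0.096], 0.39)]
isolator [([0.562, -0.243, 0.006], 0.71)]
hood_hinge [([0.565, -0.18, 0.07], 0.79)]
hood_lip [([0.482, -0.306, 0.075], 0.63), ([0.604, 0.329, 0.149], 0.44)]
cover [([0.492, -0.61, 0.003], 0.91)]
driver [([0.346, -0.416, 0.0], 0.54)]
mug [([0.364, -0.113, 0.003], 0.59)]
vase [([0.799, -0.036, 0.001], 0.6), ([0.561, 0.33, 0.095], 0.3)]
trophy [([0.686, -0.418, -0.004], 0.61)]
bottle [([0.736, -0.231, -0.001], 0.68)]
jar [([0.699, -0.09, -0.001], 0.75)]
top {'fx': 458.5111565215328, 'fy': 458.5111565215328, 'cx': 315.1629238339116, 'cy': 194.70929
[... 209 characters left out ...]
, 0.098], 0.59)]
roller_mid [([0.527, 0.32, 0.16], 0.48), ([0.365, -0.113, -0.002], 0.43)]
lever_pivot []
lid_edge [([0.562, 0.232, 0.494], 0.84), ([0.555, -0.244, -0.0], 0.71)]
isolator [([0.558, -0.241, -0.0], 0.91)]
hood_hinge [([0.74, -0.236, -0.002], 0.75), ([0.801, -0.036, 0.0], 0.71)]
hood_lip [([0.479, -0.3, 0.074], 0.61)]
cover [([0.496, -0.614, -0.003], 0.62)]
driver [([0.346, -0.421, 0.004], 0.49), ([0.564, 0.329, 0.097], 0.32)]
mug [([0.366, -0.112, -0.001], 0.67)]
vase [([0.8, -0.039, -0.001], 0.61)]
trophy [([0.689, -0.418, -0.002], 0.96)]
bottle [([0.74, -0.235, 0.0], 0.95)]
jar [([0.697, -0.089, -0.001], 0.86)]
1.6 [6.80345184e-05 9.82951108e-01 1.83867113e-01 1.44464442e-05]
```

View pics/scene.png

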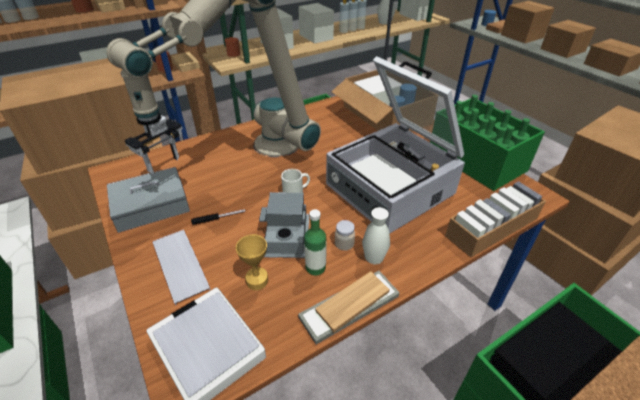

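View pics/top.png

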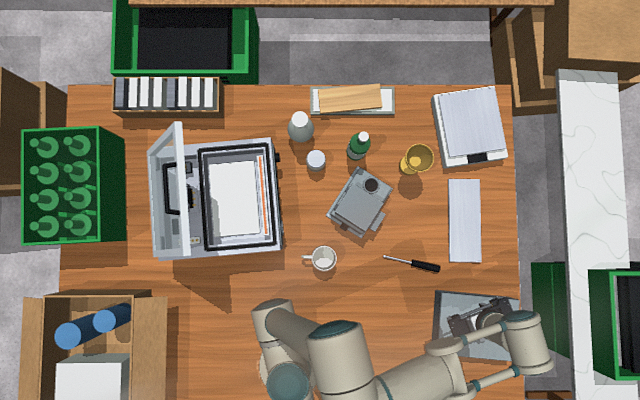

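The scene view shows the packer with its raised lid at about (395,150) and the isolator at about (285,220), in front of the mug. In the top view the isolator is turned, with its lip at about (335,220), and the packer's hinge side is at image left (world +y). The marks agree with this. Next I fit frames to them and check IK for the whole plan.

```bash
cat > meas.py <<'E'
from m import *
from scipy.optimize import least_squares
import json
loc={"packer":{"packer":(0,0),"switch":(.095,-.010),"roller_mid":(.095,.027),"lever_pivot":(.095,-.050)},
     "isolator":{"isolator":(0,0),"hood_hinge":(.058,.030),"hood_lip":(-.094,.030)}}
zz=dict(packer=0,switch=.097,roller_mid=.164,lever_pivot=.150,isolator=0,hood_hinge=.0705,hood_lip=.072)
def R2(a): return np.array([[np.cos(a),-np.sin(a)],[np.sin(a),np.cos(a)]])
obs={k:[] for k in zz}; lid=[]
for i in range(3):
    for c in ("scene","top"):
        vision.snapshot(c)
        for k in list(zz)+["lid_edge"]:
            for d in models.mark_of(k,c)[:3]:
                p=np.array(d["at"])
                if k=="lid_edge":
                    if abs(p[2]-.49)<.05: lid.append(p)
                elif abs(p[2]-zz[k])<.015: obs[k].append(p)
out={}
for f,guess in (("packer",(.557,.234,1.57)),("isolator",(.56,-.242,.97))):
    ks=loc[f]; P=np.array([p[:2] for k in ks for p in obs[k]]); L=np.array([ks[k] for k in ks for p in obs[k]])
    fun=lambda q:(P-q[:2]-L@R2(q[2]).T).ravel()
    s=least_squares(fun,guess,loss="soft_l1",f_scale=.005); out[f]=s.x.tolist()
    print(f,s.x.round(4),np.rad2deg(s.x[2]),"n",len(P),"rms",np.sqrt(np.mean(s.fun**2)))
    for k in ks: print(k,np.round(np.mean(obs[k],0),4),len(obs[k]),"fit",(s.x[:2]+R2(s.x[2])@ks[k]).round(4))
print("lid",np.mean(lid,0)); json.dump(out,open("frames.json","w")); print(telemetry.current_t())
E
python3 meas.py
cat >> m.py <<'E'
import json, os
from scipy.spatial.transform import Rotation as Rot
if os.path.exists("frames.json"): F=json.load(open("frames.json"))
def fr(f,p):
    x,y,a=F[f]; return np.array([x,y,0])+Rot.from_euler("z",a).apply(p)
def quat(f,tilt,flip=False):
    """tool z = down, leaning tilt rad towards frame +x; tool y along frame y (flip: half turn)"""
    a=F[f][2]; z=np.array([np.sin(tilt),0,-np.cos(tilt)]); y=np.array([0,-1.,0])*(-1 if flip else 1)
    M=Rot.from_euler("z",a)*Rot.from_matrix(np.column_stack([np.cross(y,z),y,z]))
    return M.as_quat()[[3,0,1,2]]
def tip(f,p,tilt):
    """TCP position that puts the fingertip centre at frame point p"""
    return fr(f,np.array(p)-.019*np.array([np.sin(tilt),0,-np.cos(tilt)]))
def hoodpt(th,rad,n):
    """isolator point at radius rad on the hood's lip plane, n along the hood's upper normal"""
    return np.array([.058,.030,.0705])+rad*np.array([-np.cos(th),0,np.sin(th)])+n*np.array([np.sin(th),0,np.cos(th)])
E
python3 - <<'E'
from m import *
def t(n,f,p,ti):
    for fl in (0,1):
        q=inverse_kinematics(tip(f,p,ti),quat(f,ti,fl)); print(n,ti,fl,None if q is None else np.round(q,2))
for ti in (.7,.9,1.1):
    t("pre","isolator",hoodpt(0,.20,-.03),ti); t("under","isolator",hoodpt(0,.135,-.03),ti); t("up","isolator",hoodpt(1.75,.135,-.01),ti)
for ti in (0,.5,.8): t("tog","isolator",(0,.08,.1),ti)
t("shut1","isolator",hoodpt(1.8,.138,.04),0); t("shut2","isolator",hoodpt(0,.138,.007),0)
for ti in (.6,.7): t("sw","packer",(.1,.027,.18),ti); t("swpre","packer",(-.02,.027,.33),ti)
E
```

```text
packer [0.559  0.2314 1.6497] 94.52224725075625 n 22 rms 0.011977161481435229
packer [0.5593 0.2315 0.0022] 6 fit [0.559  0.2314]
switch [0.5624 0.3297 0.0973] 6 fit [0.5615 0.3268]
roller_mid [0.5244 0.3226 0.161 ] 6 fit [0.5246 0.3239]
lever_pivot [0.5818 0.3258 0.1539] 4 fit [0.6013 0.33  ]
isolator [ 0.5581 -0.2426  1.0033] 57.482580851014234 n 19 rms 0.08838371681319493
isolator [ 0.5817 -0.1934  0.0022] 6 fit [ 0.5581 -0.2426]
hood_hinge [ 0.5516 -0.1948  0.0718] 7 fit [ 0.564  -0.1776]
hood_lip [ 0.4818 -0.3046  0.0751] 6 fit [ 0.4823 -0.3058]
lid [0.56024 0.2369  0.49408]
4.3
pre 0.7 0 [-1.16  0.6   1.67  0.58  1.35 -0.86]
pre 0.7 1 [-1.16  0.6   1.67  0.58  1.35  2.28]
under 0.7 0 [-1.07  0.57  1.73  0.63  1.28 -0.82]
under 0.7 1 [-1.07  0.57  1.73  0.63  1.28  2.32]
up 0.7 0 [-0.83  0.34  1.64  0.68  1.42 -0.47]
up 0.7 1 [-0.83  0.34  1.64  0.68  1.42  2.67]
pre 0.9 0 [-1.22  0.7   1.64  0.67  1.49 -0.96]
pre 0.9 1 [-1.22  0.7   1.64  0.67  1.49  2.18]
under 0.9 0 [-1.14  0.67  1.72  0.73  1.41 -0.95]
under 0.9 1 [-1.14  0.67  1.72  0.73  1.41  2.19]
up 0.9 0 [-0.92  0.41  
[... 293 characters left out ...]
4  0.95  1.58 -0.77]
up 1.1 1 [-0.99  0.5   1.74  0.95  1.58  2.37]
tog 0 0 [-0.52  0.29  1.76 -0.    1.09  0.05]
tog 0 1 None
tog 0.5 0 [-0.87  0.34  1.83  0.52  1.19 -0.56]
tog 0.5 1 [-0.87  0.34  1.83  0.52  1.19  2.59]
tog 0.8 0 [-1.03  0.46  1.85  0.72  1.34 -0.83]
tog 0.8 1 [-1.03  0.46  1.85  0.72  1.34  2.31]
shut1 0 0 [-0.31  0.34  1.44 -0.    1.37  0.26]
shut1 0 1 None
shut2 0 0 [-0.66  0.37  1.7  -0.    1.07 -0.09]
shut2 0 1 None
sw 0.6 0 [ 0.07  0.31  1.7   0.65  1.22 -0.26]
sw 0.6 1 None
swpre 0.6 0 [-0.15  0.21  1.45  0.58  1.62 -0.24]
swpre 0.6 1 None
sw 0.7 0 [ 0.02  0.33  1.74  0.75  1.24 -0.38]
sw 0.7 1 None
swpre 0.7 0 [-0.2   0.23  1.49  0.67  1.63 -0.31]
swpre 0.7 1 None
```

Run:
```python
from m import *
import cv2
T=.9; q=quat("isolator",T); P=lambda th,rad,n: tip("isolator",hoodpt(th,rad,n),T)
gripper_to(0,10)
r.move_to(P(0,.24,.08),q)
r.move_l(P(0,.20,-.038),vel=.15)
print("in",r.move_l(P(0,.134,-.038),vel=.1,guard=6))
a=np.pi/2-T
for th in np.r_[.15:1.71:.1938]:
    d=a-th
    n=-(.018*np.tan(d)+.008/np.cos(d)) if d>0 else -.008*np.cos(d)
    g=r.move_l(P(th,.134,n),vel=.12,guard=15)
    print(round(th,2),g,telemetry.current_wrist_force().round(1))
    if g: break
for c in ("scene","top"):
    im=vision.snapshot(c); print([(np.round(d["at"],3),round(d["score"],2)) for k in("hood_lip","toggle_tip") for d in models.mark_of(k,c)[:2]])
    cv2.imwrite(f"pics/{c}2.png",im[:,:,::-1])
print(fr("isolator",hoodpt(1.7,.152,0)),fr("isolator",(0,.047,.1105)),telemetry.current_t())
a=cv2.imread("pics/scene2.png")[120:320,180:400];b=cv2.imread("pics/top2.png")[120:320,270:490]
cv2.imwrite("pics/h1.png",cv2.resize(np.hstack([a,b]),None,fx=1.8,fy=1.8))
```

```text
in False
0.15 False [-0.1  1.1  0.1]
0.34 False [ 0.3 -1.  -0.1]
0.54 False [ 0.8 -0.4 -0.7]
0.73 False [-0.6  0.5 -0.1]
0.93 False [ 0.8 -0.9 -0.3]
1.12 False [0.8 0.4 0. ]
1.31 False [-0.3 -0.6 -0.1]
1.51 False [0.5 0.4 0. ]
1.7 False [ 0.8 -0.6  0.5]
[(array([ 0.578, -0.16 ,  0.225]), 0.85), (array([0.562, 0.328, 0.097]), 0.5), (array([ 0.518, -0.219,  0.112]), 0.35)]
[(array([ 0.58 , -0.155,  0.223]), 0.65), (array([0.525, 0.321, 0.163]), 0.64), (array([ 0.52 , -0.219,  0.107]), 0.58)]
[ 0.57453023 -0.16108708  0.22123305] [ 0.51848941 -0.21736994  0.1105    ] 12.3833
```

View pics/h1.png

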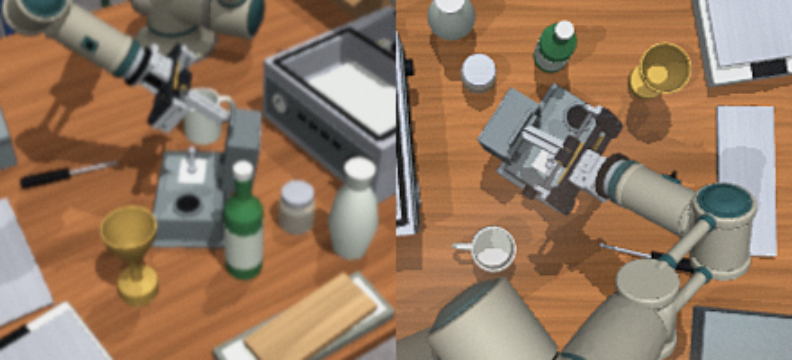

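The hood is upright with its opening towards the arm, and the toggle at about (190,160) in the left crop still leans to +y. Next I throw the toggle.

Run:
```python
from m import *
import cv2
T=.9; r.move_l(tip("isolator",(-.01,.03,.215),T),vel=.2)
T=.5; q=quat("isolator",T); P=lambda *p: tip("isolator",p,T)
r.move_to(P(.002,.085,.17),q)
r.move_l(P(.002,.085,.100),vel=.15,guard=8)
for y in (.062,.054,.048,.042,.038):
    g=r.move_l(P(.002,y,.100),vel=.08,guard=20); print(y,g,telemetry.current_wrist_force().round(1))
    if g: break
r.move_l(P(.002,.06,.100),vel=.15)
r.move_l(P(-.02,.07,.20),vel=.25)
for c in ("scene","top"):
    vision.snapshot(c); print([(np.round(d["at"],3),round(d["score"],2)) for d in models.mark_of("toggle_tip",c)[:2]])
print("on",fr("isolator",(0,.047,.1105)),"off",fr("isolator",(0,.013,.1105)),telemetry.current_t())
```

```text
0.062 False [-0.7  1.   1.2]
0.054 False [0.3 0.5 0. ]
0.048 False [ 0.1 -0.  -0.5]
0.042 False [-0.2 -0.3  0.1]
0.038 False [0.2 0.7 0.2]
[(array([ 0.579, -0.16 ,  0.222]), 0.6), (array([ 0.547, -0.239,  0.109]), 0.54)]
[(array([ 0.547, -0.235,  0.108]), 0.49)]
on [ 0.51848941 -0.21736994  0.1105    ] off [ 0.54715917 -0.23564684  0.1105    ] 16.4417
```

Run:
```python
from m import *
import cv2
q=quat("isolator",0); P=lambda p: tip("isolator",p,0)
r.move_l(tip("isolator",(-.03,.05,.28),.5),vel=.3)
s=hoodpt(1.8,.138,.035)
r.move_to(P([s[0]+.005,.03,.275]),q)
r.move_l(P(s),vel=.2,guard=8)
for th in np.r_[np.linspace(1.7,.02,9),-.02,-.04]:
    g=r.move_l(P(hoodpt(th,.138,.007+.008*max(np.sin(th),0))),vel=.12,guard=15)
    print(round(th,2),g,telemetry.current_wrist_force().round(1))
    if g: break
p=telemetry.current_ee_pos(); print(p-[0,0,.019])
r.move_l(p+[0,0,.02],vel=.1); r.move_l(tip("isolator",(-.10,.03,.25),0),vel=.3)
ims=[]
for c in ("scene","top"):
    im=vision.snapshot(c); ims.append(im); print([(np.round(d["at"],3),round(d["score"],2)) for d in models.mark_of("hood_lip",c)[:2]])
print(telemetry.current_t())
cv2.imwrite("pics/h2.png",cv2.resize(np.hstack([ims[0][120:320,180:400],ims[1][120:320,270:490]])[:,:,::-1],None,fx=1.8,fy=1.8))
```

```text
1.7 False [ 0.   0.1 -0.1]
1.49 False [-0.4  0.  -0.6]
1.28 False [-0.1 -0.3 -0.3]
1.07 False [ 0.3  0.2 -0.3]
0.86 False [0.3 0.3 0.6]
0.65 False [-0.1 -0.7  0.6]
0.44 False [-0.3  0.1 -0.1]
0.23 False [0.8 0.1 0.9]
0.02 False [ 0.5 -0.6 -0.3]
-0.02 False [-0.6  1.4  9.1]
-0.04 False [-4.   3.6 22.1]
[ 0.4915049  -0.2950023   0.07710128]
[(array([ 0.483, -0.305,  0.076]), 0.97)]
[(array([ 0.483, -0.304,  0.075]), 0.74), (array([ 0.801, -0.038,  0.002]), 0.71)]
23.5417
```

View pics/h2.png

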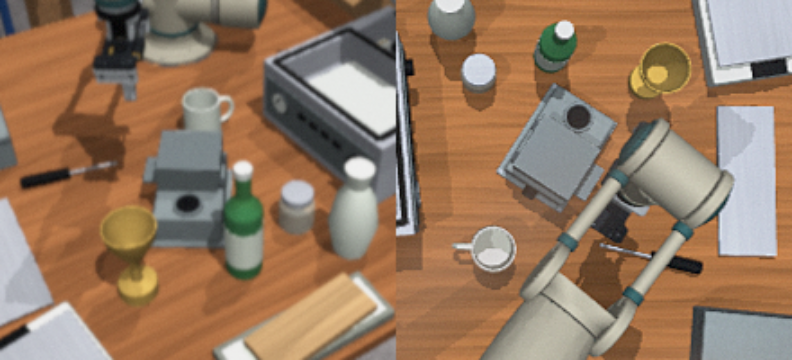

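The hood is fully shut: the press reached 22 N and the lip sits at its original height. Now to the packer for a close look with the wrist camera.

Run:
```python
from m import *
import cv2
T=.7; q=quat("packer",T)
r.move_l(tip("isolator",(-.10,.03,.36),0),vel=.3)
r.move_to(tip("packer",(-.05,.027,.31),T),q)
cal=vision.get_calibration("wrist"); im=vision.snapshot("wrist")
for k in ("roller_mid","lever_pivot","switch","packer","lid_edge"): print(k,[(np.round(d["at"],4).tolist(),round(d["score"],2)) for d in models.mark_of(k,"wrist")[:2]])
print("fit roller",fr("packer",(.095,.027,.164)),telemetry.current_t())
def px(p):
    M=Rot.from_quat(np.array(cal["orientation"])[[1,2,3,0]]); c=M.inv().apply(np.array(p)-cal["position"]); return (cal["fx"]*c[0]/c[2]+cal["cx"],cal["fy"]*c[1]/c[2]+cal["cy"])
b=im[:,:,::-1].copy()
for p in ((.095,.027,.164),(.095,-.05,.15),(.048,-.145,.165),(.048,.145,.165),(.165,.145,.165),(.165,-.145,.165)):
    u=px(fr("packer",p)); print(p,np.round(u,1)); cv2.drawMarker(b,tuple(int(round(x)) for x in u),(0,0,255),cv2.MARKER_CROSS,8,1)
cv2.imwrite("pics/w1.png",b)
```

```text
roller_mid [([0.5285, 0.3259, 0.1618], 0.59)]
lever_pivot [([0.5992, 0.3324, 0.1502], 0.57)]
switch [([0.5566, 0.3253, 0.0974], 0.65)]
packer [([0.5581, 0.2342, 0.0013], 0.95)]
lid_edge []
fit roller [0.52458953 0.32392858 0.164     ] 26.125
(0.095, 0.027, 0.164) [321.2 161.6]
(0.095, -0.05, 0.15) [379.8 167. ]
(0.048, -0.145, 0.165) [463.6 195.1]
(0.048, 0.145, 0.165) [223.4 195.2]
(0.165, 0.145, 0.165) [234.3 116.4]
(0.165, -0.145, 0.165) [447.7 116.4]
```

View pics/w1.png

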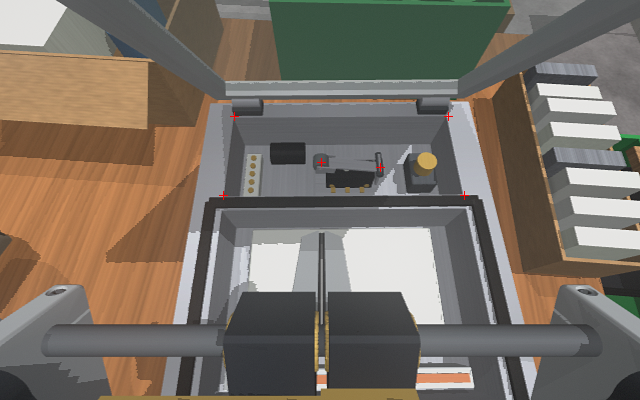

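The crosses sit on the bay's corners, and the roller cross is on the roller at (321,161), so the frame is good. Next I press by feel.

```bash
cat > press.py <<'E'
from m import *
T=.7; X,Y=.101,.028; P=lambda z: tip("packer",(X,Y,z),T)
def fz(n=4):
    v=[]
    for _ in range(n): v.append(telemetry.current_wrist_force()); r.hold(.012)
    return np.mean(v,0)
z0=.174+.0052
print(r.move_l(tip("packer",(X-.03,Y,z0+.05),T),vel=.2,guard=8), r.move_l(P(z0+.008),vel=.12,guard=5))
r.hold(.2); f0=fz(10); peak=0; ok=False; log=[]; t0=telemetry.current_t()
z=z0+.003; r.move_l(P(z),vel=.04,guard=5)
while z>z0-.028 and telemetry.current_t()-t0<20:
    z-=.0005; r.move_l(P(z),vel=.02); f=fz()-f0
    log.append((round((z0-z)*1e3,1),round(f[2],1)))
    peak=max(peak,f[2])
    if peak>4 and f[2]<peak-1.9 and f[2]<3.6: ok=True; break
    if f[2]>7.5: break
print(ok,peak,log,telemetry.current_t())
if ok:
    z-=.0004; r.move_l(P(z),vel=.02); h=[]
    for _ in range(11): h.append(round((fz(8)-f0)[2],1))
    print("held",h,telemetry.current_t())
    r.move_l(P(z0+.012),vel=.06); print((fz()-f0).round(1))
    r.move_l(tip("packer",(X-.03,Y,z0+.06),T),vel=.15)
print(telemetry.current_t())
E
python3 press.py
```

```text
False False
True 5.708976563384039 [(-2.5, np.float64(0.2)), (-2.0, np.float64(-0.1)), (-1.5, np.float64(0.1)), (-1.0, np.float64(-0.3)), (-0.5, np.float64(-0.2)), (0.0, np.float64(0.5)), (0.5, np.float64(0.7)), (1.0, np.float64(0.8)), (1.5, np.float64(0.5)), (2.0, np.float64(0.4)), (2.5, np.float64(0.7)), (3.0, np.float64(0.8)), (3.5, np.float64(1.3)), (4.0, np.float64(1.7)), (4.5, np.float64(2.8)), (5.0, np.float64(3.2)), (5.5, np.float64(4.2)), (6.0, np.float64(4.6)), (6.5, np.float64(5.5)), (7.0, np.float64(5.7)), (7.5, np.float64(5.5)), (8.0, np.float64(4.3)), (8.5, np.float64(2.8))] 34.6583
held [np.float64(2.8), np.float64(2.8), np.float64(2.7), np.float64(2.6), np.float64(2.6), np.float64(2.6), np.float64(2.6), np.float64(3.0), np.float64(2.4), np.float64(3.1), np.float64(2.2)] 35.6417
[-0.2 -0.1  0.1]
36.7
```

The click was clean: a 5.7 N peak dropping to 2.7 N, held for about a second, then released. I'll withdraw, check and hand in.

Run:
```python
from m import *
r.move_l(tip("packer",(-.05,.027,.31),.7),vel=.2)
vision.snapshot("wrist"); print([np.round(d["at"],4) for d in models.mark_of("roller_mid","wrist")[:1]])
for c in ("scene","top"):
    vision.snapshot(c)
    for k in ("hood_lip","lid_edge","mug","driver","cover","bottle"): print(k,[np.round(d["at"],3) for d in models.mark_of(k,c)[:1]])
print(telemetry.current_wrist_force().round(1),telemetry.current_t())
r.sign_off()
```

```text
[array([0.526 , 0.3243, 0.1609])]
hood_lip [array([ 0.482, -0.308,  0.077])]
lid_edge [array([ 0.8  , -0.038, -0.001])]
mug [array([ 0.366, -0.114,  0.002])]
driver [array([ 0.492, -0.613, -0.   ])]
cover [array([ 0.493, -0.612,  0.002])]
bottle [array([ 0.737, -0.234,  0.001])]
hood_lip [array([ 0.481, -0.302,  0.075])]
lid_edge [array([0.563, 0.234, 0.494])]
mug [array([ 0.365, -0.115, -0.002])]
driver [array([ 0.346, -0.424,  0.005])]
cover [array([ 0.494, -0.612, -0.004])]
bottle [array([ 0.737, -0.234, -0.003])]
[0.3 0.3 0.3] 38.35
the job is handed in; nothing more can be done
```

The job is done and handed in at about 38 s: the isolator is off with its hood shut, and the lid switch was pressed to its click (5.7 N peak, then 2.7 N), held about 1 s and let fully up, with the lid, mug, driver, cover and bottle found where they were.

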